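# Turn the test-tile tray round and latch it into the drying rack

### The arm

A 6-joint arm with a two-finger parallel gripper is mounted at the origin on the work surface. World frame = base frame: x ahead of the robot, y to its left, z up, the work surface at z = 0. Lengths are in m, angles in rad, forces in N, time in s.
With the tool pointing down it reaches from about 0.425 to 0.95 m from the base axis. Payload 14.7 kg.
Tool frame: the origin (TCP) lies between the finger pads; the fingertips stand 8 mm ahead of it and the grasp point (between the pads) lies 11 mm behind it; z points along the fingers, y is the line along which they close (so a half turn about z gives the same grasp; the last joint's range is limited). The gripper opens to 85 mm and grips with 20 to 120 N. Pads are 22 mm wide; open, the fingers measure 114 mm over their backs; the gripper's body (76 mm by 85 mm) begins 54 mm behind the grasp point. The pads swing forward as they close: fully open they stand 13 mm farther back than shut.
Start: joints at [-0.047, 0.48, 1.596, -0, 1.065, -0.047], TCP at [0.65, 0, 0.239] pointing down, gripper open.
Joint ranges: [-2.75, 2.75], [-0.82, 2.05], [0.23, 2.67], [-1.56, 4.7], [0.09, 2.69], [-2.92, 2.92]. Speed limits (rad/s): [1.89, 1.89, 2.39, 3.01, 3.01, 3.01].

### API

Orientations are given as a unit quaternion [x, y, z, w].
In Python, from station import manip gives the robot as it stands.
- The arm moves only by the tool step_arm, never from a script. Its argument "steps" is a list of rows, each an object of numbers: "x", "y", "z": the shift along the tool's x, y, z as a fraction of full scale; "wx", "wy", "wz": the turn, a rotation vector about the tool's x, y, z as a fraction of full scale; "gripper": the closure, from 0 (fully open) to 1 (shut). In form: [{"x": .., "y": .., "z": .., "wx": .., "wy": .., "wz": .., "gripper": ..}, ...]. A call has 1 to 20 rows; each row is the pose to reach, as a shift and turn from the pose commanded when the call began, along the tool's axes at that moment, turning the shorter way round; what a row does not reach only later rows make up. Full scale, the value 1, is 60 cm for a shift and 180 degrees for a turn. A row lasts 1/12 s, in which the tool goes at most 41.7 mm and 7.16 degrees, less where a joint would pass 70% of its speed; a pose out of reach is approached as far as the arm can. A call with a number of a shift or a turn outside -1 to 1 is refused whole. A call with a gripper value outside its range is refused whole. The fingers move at their own pace and stop on an object; "squeeze" is the grip in N (left out, the last holds). Time passes only in rows, so rows that repeat a pose let the fingers close. It gives the time, the measured TCP pose, the force, the opening and the grip force at its end, in the units of the state.
- manip.state(): the state, without advancing time (a new reading comes with each control period).
- manip.grab_frame(name): name is "scene" or "side" or "wrist"; returns a dict with "img" (420x560x3 uint8, red, green, blue), "z_map" (420x560 float32, m along the optical axis (not along the pixel's ray), 0 where there is no reading), "mtx" (3x3 intrinsics, pixels), "xyz" and "attitude" of the camera in the world; the wrist camera has in their place "mount" (4x4, takes a point from camera to tool coordinates, whose origin is the TCP and whose axes are the flange's). Camera axes: x right, y up, looking along -z (the intrinsics and any distortion apply to the point x, -y, -z); pixel columns grow to the right and rows downward; lengths in m; the calibration is good to about 2 mm. A picture is of the moment at which its call begins: read the wrist's pose just before it.
- manip.close_job(): hands the job in; it is judged then, once.
The state is a dict: "time_s": time; "qpos": joint angles; "qd": joint speeds; "joint_torque": joint torques, N m; "tool_pos": TCP position; "eef_rot": TCP orientation; "force": force on the tool from outside, world axes, zero at the start; "moment": the same for the moment, N m; "width": opening from 0.0 (shut) to 1.0 (fully open); "finger_force": force on a finger pad.
Only numpy, scipy, OpenCV 4.12 (cv2) and the standard library are available. Lean on these libraries where they do the work, as an engineer would, in place of code of your own. Each camera call takes 0.05 s, during which the arm holds its last target. There are 200 camera calls.

### The job

The tray of glaze test tiles lies the wrong way round on the bench. Pick it up, keep it level, turn it end for end and slide it, narrow end first, into the guide rails under the little wire shelf; push it in against the spring plunger until the catch in the rack's floor clicks up behind it, without dropping or ramming it, then let go. Leave the jar, the mug and the brush where they are.

Things in the scene. Friction and masses are not known exactly. Their poses are not given: they have to be found in the camera images.
- tray: Open plywood tray of fixed test tiles, about 0.5 kg; starts flat on the bench, nose roughly to the robot's right. Origin: centre of underside; x to the nose, y across, z up. 150 long (x -75 to 75), body 100 wide, side walls 22 high. The nose end has its corners cut off (72 wide at the tip). The tail end has a plate 136 wide, 30 high, 5 thick (x -75 to -70), too wide for the rails.
- tray_nose (a point): Middle of the tip of the tray's nose, at x 75, z 3 of the tray; axes as the tray's.
- tray_rib (a point): Top of the tray's rib over its origin, 75 above the underside; axes as the tray's. The upright carrying rib runs along the tray's middle, 12 thick in y, from tray x = -70 to +45, and stands 53 above the side walls: pinch it across y, in the middle or near its tail end, keeping the fingertips above the walls.
- rack: Fixed rack. Origin: on the bench, below the middle of the front ends of the guide rails; x = the way the tray slides in, roughly to the robot's left, z up. Grey floor board 10 thick, 150 wide, x -150 to 175; before x = 0 it is an open landing. Rails from x = 0 to 165, 104 apart inside, tops 32 above the bench; from x = 50 on lips (underside 35 up) reach 4 over the tray's walls.
- rack_home (a point): Where the home tray's origin comes to lie: rack x 67, y 0, on the floor board (10 above the bench); axes as the rack's. The tail plate meets the rail ends when the tray's origin is 3 past this point (hard stop); the catch keeps the tray from springing back. Sideways play is 2 each way.
- shelf_edge (a point): Middle of the front edge of the wire shelf over the rails: rack x -22, 181 above the bench; axes as the rack's. Wires 8 thick, shelf 164 wide, from there to rack x 169; posts at rack x 60 and 155, y +-78; two cups 50 high stand on it at x 135. An upright gripper cannot follow the tray home below it: lean it back about 40 degrees over the landing.
- catch (a joint): Spring catch in the middle of the rack's floor, 30 wide: 0 = up (5 proud of the board), to 0.0075 m pressed down. Ramp towards the landing, square face at rack x -8 towards the rails. The tray's own weight presses it down (1 to 1.5 N); it springs up behind the tail plate once the tray is in.
- plunger (a joint): Spring plunger between the rails at the back, centre 24 above the bench: 0 = free (face at rack x 120), grows (m) as the nose pushes it in, 0.022 to 0.025 with the tray home. It pushes back with about 3 N at first, 8 N at home, and drives an unlatched tray back out.
- jar: White closed glaze jar, 64 across, 85 high, standing; origin at the middle of its underside. Leave alone.
- mug: White mug, 80 across, 90 high, standing; origin at the middle of its underside. Leave alone.
- brush: Brush about 190 long lying on the bench, x along it. Leave alone.
Not all that is in view belongs to the job. There is more than one size of the tray; the one meant has the size given above.

How it is judged:
By the outcome, as a careful person would: the job done as asked, in the order asked, and still so for the second after the job is handed in, with the robot touching nothing.
It also fails if it takes over 58 s, if anything falls off the work surface, if the arm or the gripper's body presses on something with over 40 N, if the wrist force passes 120 N, or if a joint passes its speed limit or range.

## Working session

There is one attempt and no reset: what is moved stays moved. The work goes in short steps, Python scripts to look and compute and a tool call to move; the robot and the scene stay as the last step left them, time stands still between calls to the robot, and variables do not carry over. Pictures are saved under pics/ and viewed, at most 10 in all, crops included, and the job is handed in when it is done.

Besides the shell and the picture viewer there is one more tool, called after "Request:" by a JSON object that holds its "method" and its "body". step_arm: Moves the arm, as the interface text tells. Its arguments: {"type":"object","properties":{"steps":{"type":"array","items":{"type":"object","properties":{"x":{"type":"number","minimum":-1,"maximum":1},"y":{"type":"number","minimum":-1,"maximum":1},"z":{"type":"number","minimum":-1,"maximum":1},"wx":{"type":"number","minimum":-1,"maximum":1},"wy":{"type":"number","minimum":-1,"maximum":1},"wz":{"type":"number","minimum":-1,"maximum":1},"gripper":{"type":"number"}}}},"squeeze":{"type":"number"}},"required":["steps"]}

```bash
mkdir -p pics
cat > h.py <<'E'
import numpy as np,cv2,pickle
from scipy.spatial.transform import Rotation as R
from station import manip
def grab(n):
    s=manip.state(); f=manip.grab_frame(n)
    if n=='wrist':
        T=np.eye(4);T[:3,:3]=R.from_quat(s['eef_rot']).as_matrix();T[:3,3]=s['tool_pos'];f['T']=T@np.array(f['mount'])
    else:
        T=np.eye(4);T[:3,3]=f['xyz']
        a=np.array(f['attitude']);T[:3,:3]=a if a.shape==(3,3) else R.from_quat(a).as_matrix();f['T']=T
    pickle.dump(f,open(f'pics/{n}.pkl','wb'));return f
def load(n): return pickle.load(open(f'pics/{n}.pkl','rb'))
def cloud(f):
    z=f['z_map'];h,w=z.shape;v,u=np.mgrid[:h,:w];K=np.array(f['mtx'])
    P=np.stack([(u-K[0,2])/K[0,0]*z,-(v-K[1,2])/K[1,1]*z,-z],-1)
    return P@f['T'][:3,:3].T+f['T'][:3,3]
def save(img,p): cv2.imwrite(p,img[:,:,::-1])
E
python3 - <<'E'
from h import *
for n in('scene','side'):
    f=grab(n);print(n,{k:(np.array(v).tolist() if np.size(v)<20 else np.shape(v)) for k,v in f.items() if k!='T'})
a=load('scene')['img'];b=load('side')['img']
save(a,'pics/a.png');save(b,'pics/b.png')
print(manip.state())
E
```

```text
scene {'img': (420, 560, 3), 'z_map': (420, 560), 'mtx': [[456.783821809812, 0.0, 269.95693833794314], [0.0, 456.783821809812, 211.9186611038213], [0.0, 0.0, 1.0]], 'xyz': [1.3941474428614724, 0.0909445885172671, 1.231129868036222], 'attitude': [0.19976202441270957, 0.2346606901385021, 0.7166648402429396, 0.6256364766106749]}
side {'img': (420, 560, 3), 'z_map': (420, 560), 'mtx': [[418.4759414814307, 0.0, 285.85798966217396], [0.0, 418.4759414814307, 201.93637392590344], [0.0, 0.0, 1.0]], 'xyz': [0.30198093527901915, -0.9888493853141485, 0.7575660681159367], 'attitude': [0.48092933958867323, -0.07183841414465172, -0.14176746427831763, 0.862234422096497]}
{'time_s': 0.1, 'qpos': array([-4.66131079e-02,  4.80798349e-01,  1.59680097e+00, -3.02672929e-05,
        1.06512520e+00, -4.66227874e-02]), 'qd': array([-0.00197692, -0.00061428, -0.00080515, -0.00084906, -0.00037691,
        0.00030206]), 'joint_torque': array([ 1.67757746e-03, -9.52259731e+01, -4.31040895e+01, -7.08879679e-05,
        5.18796020e-03, -6.33731224e-05]), 'tool_pos': array([6.49633160e-01, 1.99351800e-05, 2.38721295e-01]), 'eef_rot': array([ 7.07098057e-01,  7.07115279e-01, -3.90875549e-04, -4.09475105e-04]), 'force': array([-0.5114695 ,  0.27617627,  0.86375669]), 'moment': array([-0.04543321, -0.01439574, -0.03062061]), 'finger_force': 0.0, 'width': 0.9989468790973833}
```

View pics/a.png

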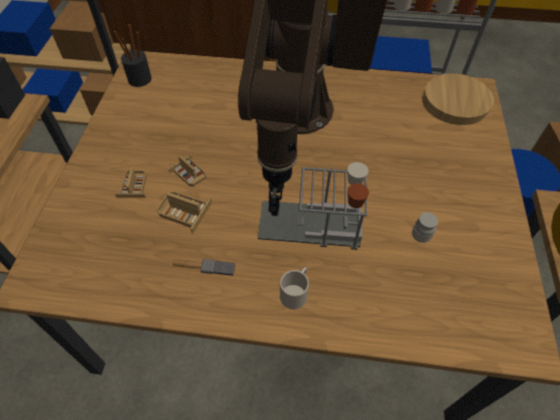

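View pics/b.png

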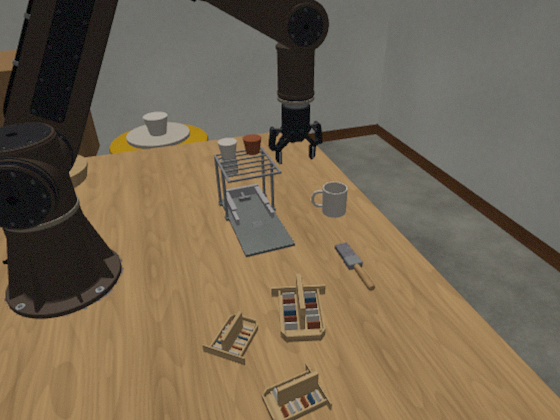

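Scene picture: three trays at (185,210), (187,170) and (131,184). Only the first looks about 150 mm long with a wide tail plate, and it shows at (302,305) in the side view. I'll confirm with sizes from depth and an enlarged crop.

Run:
```python
from h import *
f=load('scene');g=load('side')
C=[cloud(f),cloud(g)]
for n,X,(u0,v0,u1,v1) in [('big',0,(155,185,215,235)),('s2',0,(166,152,210,188)),('s3',0,(112,165,150,200)),('bigside',1,(262,268,335,345))]:
    P=C[X][v0:v1,u0:u1].reshape(-1,3);
    b=P[:,2];print(n,'table z',np.median(b)); Q=P[(b>0.012)&(b<.12)]
    r=cv2.minAreaRect(Q[:,:2].astype(np.float32)*1000);print(r,Q[:,2].max(),len(Q))
# top-down height map of tray+rack from both, 1mm px
xs,ys=(0.35,0.85),(-0.55,0.35)
H=np.zeros((500,900),np.float32);I=np.zeros((500,900,3),np.uint8)
for c,ff in zip(C,(f,g)):
    P=c.reshape(-1,3);col=ff['img'].reshape(-1,3)
    m=(P[:,2]>-.02)&(P[:,2]<.25);P=P[m];col=col[m]
    i=((P[:,0]-xs[0])*1000).astype(int);j=((ys[1]-P[:,1])*1000).astype(int)
    k=(i>=0)&(i<500)&(j>=0)&(j<900);i,j,z,col=i[k],j[k],P[k,2],col[k]
    o=np.argsort(z)
    for a,b,zz,cc in zip(i[o],j[o],z[o],col[o]):
        if zz>=H[a,b]: H[a:a+3,b:b+3]=zz;I[a:a+3,b:b+3]=cc
np.save('pics/H.npy',H)
a=cv2.resize(f['img'][180:240,150:230],(480,360),interpolation=3);b=cv2.resize(g['img'][255:350,190:350],(606,360),interpolation=3)[:,:320+286]
t=np.hstack([cv2.resize(a,(360,270)),cv2.resize(b,(440,270))])
M=np.hstack([cv2.applyColorMap(np.clip(H*1400,0,255).astype(np.uint8)[::-1,::-1],2)[:, :, ::-1]])
save(np.vstack([t,cv2.resize(M,(800,444))[:330]]) ,'pics/c.png')
```

```text
big table z 0.0052815024394679
((551.1080932617188, -330.55792236328125), (154.88131713867188, 140.3234405517578), 78.29694366455078) 0.08308298007143344 972
s2 table z 0.004715362293034708
((384.81787109375, -345.6343078613281), (117.20984649658203, 102.68565368652344), 51.477508544921875) 0.0629903113871435 447
s3 table z 0.005419822833922949
((461.5649719238281, -527.4702758789062), (116.69124603271484, 97.61808776855469), 6.520504951477051) 0.0636698129797777 433
bigside table z 0.0018943653947922634
((545.4046630859375, -328.15985107421875), (154.1007537841797, 133.43399047851562), 74.77462768554688) 0.07764093317006215 1790
```

View pics/c.png

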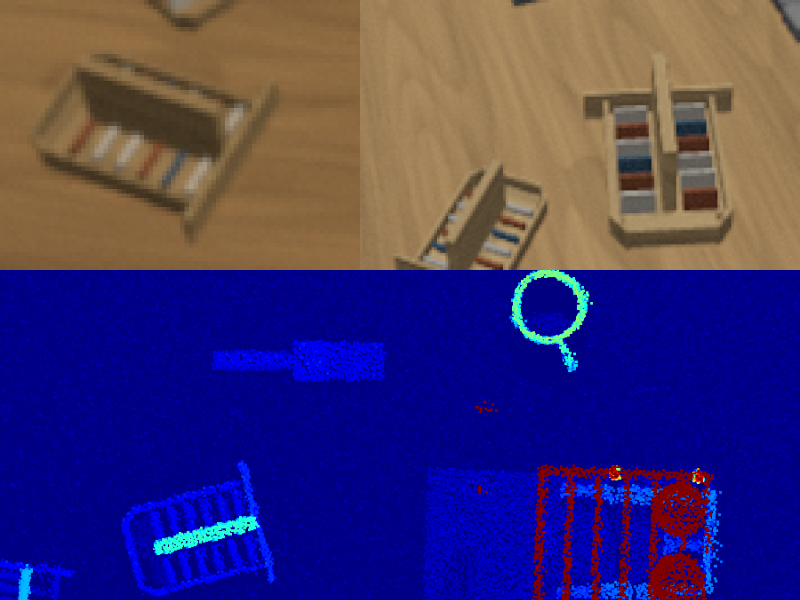

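The crop confirms it: the big tray at (185,210) has a cut-cornered nose to the robot's right, a wide tail plate and a middle rib, measuring about 150 x 136. The other two are about 115 long. Next I'll measure the rib line and the rack pose.

Run:
```python
from h import *
for n in('scene','side'):
    C=cloud(load(n)).reshape(-1,3)
    box=lambda x0,x1,y0,y1,z0,z1:C[(C[:,0]>x0)&(C[:,0]<x1)&(C[:,1]>y0)&(C[:,1]<y1)&(C[:,2]>z0)&(C[:,2]<z1)]
    t=box(.44,.66,-.43,-.22,-.02,.008);print(n,'table',np.median(t[:,2]))
    Q=box(.44,.66,-.43,-.22,.066,.09)
    r=cv2.minAreaRect(Q[:,:2].astype(np.float32)*1000)
    c=Q[:,:2].mean(0);w=np.linalg.svd(Q[:,:2]-c,full_matrices=False)[2][0];w*=-np.sign(w[1])
    s=(Q[:,:2]-c)@w
    print('rib',c,'nose yaw',np.degrees(np.arctan2(w[1],w[0])),s.min(),s.max(),np.median(Q[:,2]),len(Q))
    W=box(.44,.66,-.43,-.22,.012,.09);n2=np.array([-w[1],w[0]]);s=(W[:,:2]-c)@w;q=(W[:,:2]-c)@n2
    print('tray ext along',np.percentile(s,[.3,99.7]),'across',np.percentile(q,[.3,99.7]))
    S=box(.4,.75,-.05,.35,.172,.2)
    print('shelf',np.median(S[:,2]) if len(S) else 0,len(S))
    if len(S): print(cv2.minAreaRect(S[:,:2].astype(np.float32)*1000))
    F=box(.4,.75,-.12,.35,.006,.04)
    print('floor',cv2.minAreaRect(F[:,:2].astype(np.float32)*1000),len(F))
H=np.load('pics/H.npy')
v=np.clip(H*1400,0,255).astype(np.uint8);v=cv2.applyColorMap(np.clip(H*6000,0,255).astype(np.uint8),2)[:330,20:480][::-1,::-1]
save(cv2.resize(v[:,:,::-1],(800,574)),'pics/d.png') # px: y=0.35-0.480+..;
```

```text
scene table 0.0021643145670555697
rib [ 0.55240379 -0.31781069] nose yaw -104.95687471707858 -0.05528925954197723 0.06004546319301725 0.07542077061401387 160
tray ext along [-0.06167976  0.08913069] across [-0.06896353  0.06586334]
shelf 0.18559772361092186 843
((542.5310668945312, 149.8670196533203), (169.17459106445312, 193.5514373779297), 2.0178589820861816)
floor ((574.9638061523438, 114.39179992675781), (348.8665771484375, 469.22393798828125), 0.15214772522449493) 3798
side table 0.000123032800522338
rib [ 0.54735624 -0.32176953] nose yaw -104.9633078216343 -0.06426468311317032 0.05306459327065936 0.07458477781026601 204
tray ext along [-0.06917982  0.08260683] across [-0.06538409  0.06604058]
shelf 0.18350075459398596 861
((540.1630249023438, 152.81158447265625), (163.97251892089844, 199.15187072753906), 2.293591022491455)
floor ((594.0213012695312, 106.22998046875), (299.70294189453125, 497.7230529785156), 10.520914077758789) 3033
```

View pics/d.png

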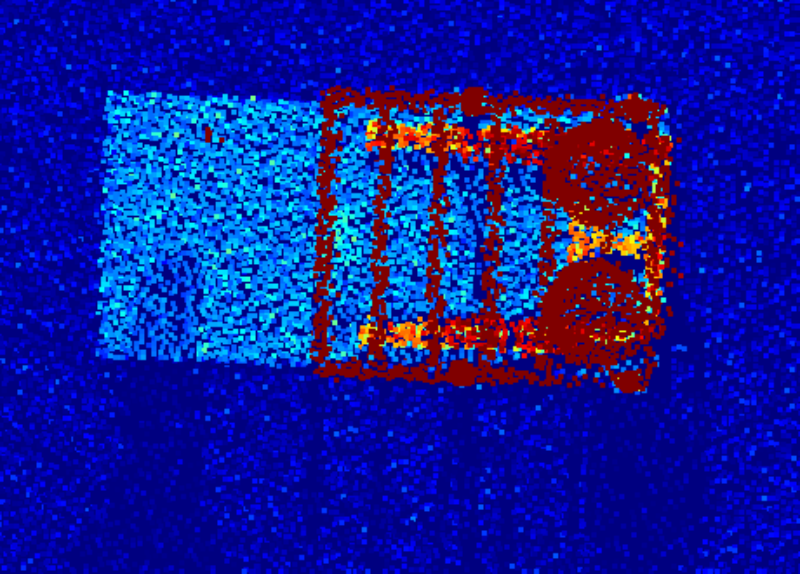

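The map shows the board from y ≈ -0.072 to 0.255, the rails at rows 135 and 335, and a rack yaw of about 92.2° with its origin near (0.544, 0.078). Next I'll check the wrist configuration, since q6 range matters for a leaned grasp followed by a half turn.

```bash
cat > k.py <<'E'
from h import *
Rz=lambda a:R.from_euler('z',a);Ry=lambda a:R.from_euler('y',a)
C=Rz(np.pi/2)
def tool(yaw,lean,flip):
    # tool z points down tilted `lean` toward heading yaw; closing axis y horizontal across heading
    d=np.array([np.cos(yaw)*np.sin(lean),np.sin(yaw)*np.sin(lean),-np.cos(lean)])
    y=np.array([np.sin(yaw),-np.cos(yaw),0]) *(-1 if flip else 1)
    x=np.cross(y,d);return R.from_matrix(np.stack([x,y,d],1))
def wr(q1,th,T):
    e=((Rz(q1)*Ry(th)).inv()*T*C.inv()).as_euler('ZYZ')
    a,b,c=e
    if b<0:a,b,c=a+np.pi,-b,c+np.pi
    w=lambda v:(v+np.pi)%(2*np.pi)-np.pi
    return np.array([w(a),b,w(c)])
E
python3 - <<'E'
from k import *
d=np.radians
s=manip.state();print(wr(s['qpos'][0],s['qpos'][1]+s['qpos'][2],R.from_quat(s['eef_rot'])))
for lean in(40,):
  for flip in(0,1):
    for th in(1.8,2.1,2.4):
      print(flip,th,'fwd');
      for y in (-105,-60,-10,40,92): print(y,np.degrees(wr(d(-13),th,tool(d(y),d(lean),flip))).round())
      print('back')
      for y in (-105,-150,165,130,92): print(y,np.degrees(wr(d(-13),th,tool(d(y),d(lean),flip))).round())
f=grab('wrist');print(np.array(f['mount']).round(3))
E
```

```text
[-3.02672929e-05  1.06512520e+00 -4.66227874e-02]
0 1.8 fwd
-105 [ -41.   81. -170.]
-60 [-36.  53. 153.]
-10 [ 3. 37. 85.]
40 [38. 57. 21.]
92 [ 38.  89. -20.]
back
-105 [ -41.   81. -170.]
-150 [ -27.  106. -134.]
165 [  1. 117. -88.]
130 [ 24. 109. -52.]
92 [ 38.  89. -20.]
0 2.1 fwd
-105 [ -44.   68. -158.]
-60 [-47.  40. 169.]
-10 [ 6. 20. 82.]
40 [48. 44.  6.]
92 [ 40.  76. -31.]
back
-105 [ -44.   68. -158.]
-150 [ -26.   91. -126.]
165 [  1. 100. -88.]
130 [ 23.  93. -59.]
92 [ 40.  76. -31.]
0 2.4 fwd
-105 [ -50.   57. -144.]
-60 [ -68.   31. -166.]
-10 [37.  3. 50.]
40 [ 66.  34. -17.]
92 [ 44.  63. -43.]
back
-105 [ -50.   57. -144.]
-150 [ -27.   76. -118.]
165 [  1.  82. -89.]
130 [ 23.  77. -65.]
92 [ 44.  63. -43.]
1 1.8 fwd
-105 [-41.  81.  10.]
-60 [-36.  53. -27.]
-10 [  3.  37. -95.]
40 [  38.   57. -159.]
92 [ 38.  89. 160.]
back
-105 [-41.  81.  10.]
-150 [-27. 106.  46.]
165 [  1. 117.  92.]
130 [ 24. 109. 128.]
92 [ 38.  89. 160.]
1 2.1 fwd
-105 [-44.  68.  22.]
-60 [-47.  40. -11.]
-10 [  6.  20. -98.]
40 [  48.   44. -174.]
92 [ 40.  76. 149.]
back
-105 [-44.  68.  22.]
-150 [-26.  91.  54.]
165 [  1. 100.  92.]
130 [ 23.  93. 121.]
92 [ 40.  76. 149.]
1 2.4 fwd
-105 [-50.  57.  36.]
-60 [-68.  31.  14.]
-10 [  37.    3. -130.]
40 [ 66.  34. 163.]
92 [ 44.  63. 137.]
back
-105 [-50.  57.  36.]
-150 [-27.  76.  62.]
165 [ 1. 82. 91.]
130 [ 23.  77. 115.]
92 [ 44.  63. 137.]
[[ 0.001  0.952  0.307  0.078]
 [ 1.    -0.001 -0.001 -0.001]
 [-0.001  0.307 -0.952 -0.135]
 [ 0.     0.     0.     1.   ]]
```

Request:
{"method": "step_arm", "body": {"steps": [{"x": 0.033, "y": -0.175, "z": -0.1}, {"x": 0.033, "y": -0.175, "z": -0.1}, {"x": 0.033, "y": -0.175, "z": -0.1}, {"x": 0.033, "y": -0.175, "z": -0.1}, {"x": 0.033, "y": -0.175, "z": -0.1}, {"x": 0.033, "y": -0.175, "z": -0.1}]}}

```text
schema error: expected keys x, y, z, wx, wy, wz, gripper
```

Run:
```python
from h import *
f=grab('wrist');s=manip.state();print(s['qpos'],s['tool_pos'],s['time_s'],np.abs(s['qd']).max())
save(cv2.resize(f['img'],(800,600)),'pics/e.png')
```

```text
[-4.65859978e-02  4.80614693e-01  1.59662062e+00 -2.60597568e-05
  1.06508171e+00 -4.66541983e-02] [6.49773076e-01 3.23643393e-05 2.38907706e-01] 0.2 0.002560512892161608
```

View pics/e.png

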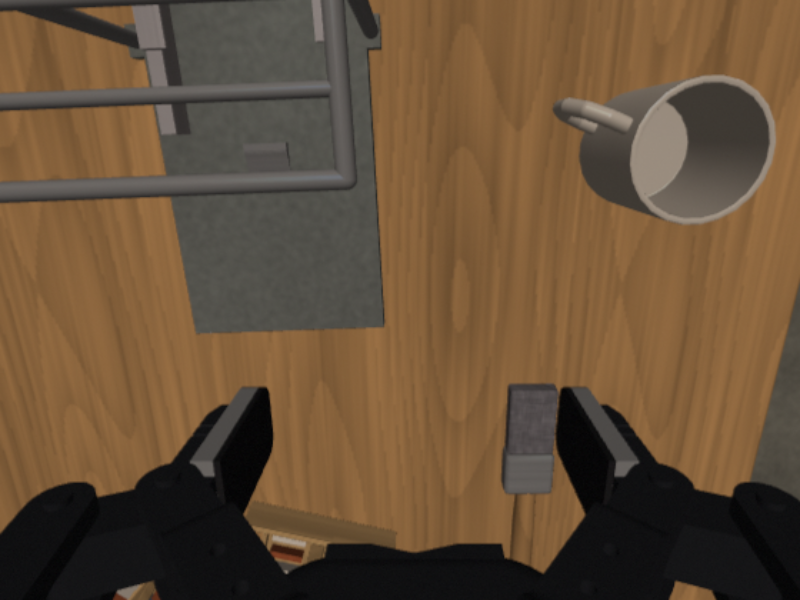

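Request:
{"method": "step_arm", "body": {"steps": [{"x": -0.5, "y": 0.02, "z": 0.083, "wz": 0.083}, {"x": -0.5, "y": 0.02, "z": 0.083, "wz": 0.083}, {"x": -0.5, "y": 0.02, "z": 0.083, "wz": 0.083}, {"x": -0.5, "y": 0.02, "z": 0.083, "wz": 0.083}, {"x": -0.5, "y": 0.02, "z": 0.083, "wz": 0.083}, {"x": -0.5, "y": 0.02, "z": 0.083, "wz": 0.083}, {"x": -0.5, "y": 0.02, "z": 0.083, "wz": 0.083}, {"x": -0.5, "y": 0.02, "z": 0.083, "wz": 0.083}, {"x": -0.5, "y": 0.02, "z": 0.083, "wz": 0.083}, {"x": -0.5, "y": 0.02, "z": 0.083, "wz": 0.083}, {"x": -0.5, "y": 0.02, "z": 0.083, "wz": 0.083}]}}

```text
schema error: expected keys x, y, z, wx, wy, wz, gripper
```

```bash
cp pics/wrist.pkl pics/rack.pkl
python3 - <<'E'
from h import *
f=grab('wrist');s=manip.state();print(s['qpos'],s['tool_pos'],s['time_s'],np.abs(s['qd']).max())
C=cloud(f).reshape(-1,3)
C=C[(C[:,2]>-.05)&(C[:,2]<.2)]
m=(C[:,0]>.43)&(C[:,0]<.66)&(C[:,1]>-.45)&(C[:,1]<-.22);P=C[m]
print('table',np.median(P[P[:,2]<.008,2]))
Q=P[(P[:,2]>.066)&(P[:,2]<.09)];c=Q[:,:2].mean(0);w=np.linalg.svd(Q[:,:2]-c,full_matrices=False)[2][0];w*=-np.sign(w[1]);n=np.array([-w[1],w[0]])
print('rib',c,np.degrees(np.arctan2(w[1],w[0])),np.percentile((Q[:,:2]-c)@w,[.5,99.5]),np.percentile((Q[:,:2]-c)@n,[.5,99.5]),np.median(Q[:,2]),len(Q))
W=P[P[:,2]>.012];print(np.percentile((W[:,:2]-c)@w,[.2,99.8]),np.percentile((W[:,:2]-c)@n,[.2,99.8]))
f=load('rack');C=cloud(f).reshape(-1,3)
m=(C[:,0]>.43)&(C[:,0]<.66)&(C[:,1]>-.2)&(C[:,1]<.25)&(C[:,2]<.25)
P=C[m];F=P[(P[:,2]>.006)&(P[:,2]<.02)];print('floor z',np.median(F[:,2]),cv2.minAreaRect(F[:,:2].astype(np.float32)*1000))
print('table',np.median(P[P[:,2]<.005,2]))
Rr=P[(P[:,2]>.026)&(P[:,2]<.038)]
for a,b in((.55,.66),(.43,.54)):
    q=Rr[(Rr[:,0]>a)&(Rr[:,0]<b)]
    if len(q)>10: print('rail',len(q),np.percentile(q,[2,50,98],axis=0).round(4).tolist(),np.polyfit(q[:,1],q[:,0],1))
S=P[(P[:,2]>.17)&(P[:,2]<.2)];print('shelf',len(S));
if len(S):print(np.percentile(S,[1,50,99],axis=0).round(4).tolist())
E
```

```text
[-4.66206170e-02  4.80509330e-01  1.59652386e+00  9.43850579e-06
  1.06512014e+00 -4.65767757e-02] [6.49826716e-01 1.86742430e-05 2.39012195e-01] 0.25 0.00215882859686932
table 0.0005338416463702977<stdin>:7: RuntimeWarning: Mean of empty slice.
  ret = um.true_divide(
Traceback (most recent call last):
IndexError: index 0 is out of bounds for axis 0 with size 0
```

Nothing moved, because every row needs all the keys. This wrist frame still shows the rack: rail front ends near (175,132), catch (265,155), board front edge at row 330, mug (680,150) and brush (530,440). I'll use it for the rack and go on to view the tray.

Request:
{"method": "step_arm", "body": {"steps": [{"x": -0.553, "y": -0.172, "z": -0.05, "wx": 0, "wy": 0, "wz": 0.083, "gripper": 0}, {"x": -0.553, "y": -0.172, "z": -0.05, "wx": 0, "wy": 0, "wz": 0.083, "gripper": 0}, {"x": -0.553, "y": -0.172, "z": -0.05, "wx": 0, "wy": 0, "wz": 0.083, "gripper": 0}, {"x": -0.553, "y": -0.172, "z": -0.05, "wx": 0, "wy": 0, "wz": 0.083, "gripper": 0}, {"x": -0.553, "y": -0.172, "z": -0.05, "wx": 0, "wy": 0, "wz": 0.083, "gripper": 0}, {"x": -0.553, "y": -0.172, "z": -0.05, "wx": 0, "wy": 0, "wz": 0.083, "gripper": 0}, {"x": -0.553, "y": -0.172, "z": -0.05, "wx": 0, "wy": 0, "wz": 0.083, "gripper": 0}, {"x": -0.553, "y": -0.172, "z": -0.05, "wx": 0, "wy": 0, "wz": 0.083, "gripper": 0}, {"x": -0.553, "y": -0.172, "z": -0.05, "wx": 0, "wy": 0, "wz": 0.083, "gripper": 0}, {"x": -0.553, "y": -0.172, "z": -0.05, "wx": 0, "wy": 0, "wz": 0.083, "gripper": 0}, {"x": -0.553, "y": -0.172, "z": -0.05, "wx": 0, "wy": 0, "wz": 0.083, "gripper": 0}, {"x": -0.553, "y": -0.172, "z": -0.05, "wx": 0, "wy": 0, "wz": 0.083, "gripper": 0}]}}

```text
time_s: 1.25
tool_pos: [0.5469, -0.331, 0.2691]
eef_rot: [0.793, 0.609, 0.0, -0.0]
force: [0.2, 0.3, 0.3]
width: 0.998
finger_force: 0.0
```

```bash
cat > m.py <<'E'
from h import *
f=grab('wrist');s=manip.state();print(s['qpos'].round(3),s['tool_pos'],s['time_s'],np.abs(s['qd']).max())
C=cloud(f).reshape(-1,3)
C=C[(C[:,2]>-.05)&(C[:,2]<.2)]
m=(C[:,0]>.43)&(C[:,0]<.66)&(C[:,1]>-.45)&(C[:,1]<-.22);P=C[m]
print('table',np.median(P[P[:,2]<.008,2]))
Q=P[(P[:,2]>.066)&(P[:,2]<.09)];c=Q[:,:2].mean(0);w=np.linalg.svd(Q[:,:2]-c,full_matrices=False)[2][0];w*=-np.sign(w[1]);n=np.array([-w[1],w[0]])
print('rib',c,np.degrees(np.arctan2(w[1],w[0])),np.percentile((Q[:,:2]-c)@w,[.5,99.5]),np.percentile((Q[:,:2]-c)@n,[.5,99.5]),np.median(Q[:,2]),len(Q))
W=P[P[:,2]>.012];print(np.percentile((W[:,:2]-c)@w,[.2,99.8]),np.percentile((W[:,:2]-c)@n,[.2,99.8]))
E
python3 m.py
python3 - <<'E'
from h import *
f=load('rack');C=cloud(f).reshape(-1,3)
m=(C[:,0]>.43)&(C[:,0]<.66)&(C[:,1]>-.2)&(C[:,1]<.25)&(C[:,2]<.25)
P=C[m];F=P[(P[:,2]>.006)&(P[:,2]<.014)];F=F[(F[:,1]>-.09)];print('floor z',np.median(F[:,2]))
for y0 in(-.06,-.03,0,.03,.05):
    q=F[abs(F[:,1]-y0)<.006];print(y0,np.percentile(q[:,0],[1,99]))
for x0 in(.5,.55,.6):
    q=F[abs(F[:,0]-x0)<.006];print('front',x0,np.percentile(q[:,1],1))
print('table',np.median(P[P[:,2]<.005,2]))
Rr=P[(P[:,2]>.026)&(P[:,2]<.04)]
for a,b in((.58,.63),(.47,.51)):
    q=Rr[(Rr[:,0]>a)&(Rr[:,0]<b)&(Rr[:,1]>.05)]
    if len(q)>10: print('rail',len(q),np.percentile(q,[1,50,99],axis=0).round(4).tolist(),np.polyfit(q[:,1],q[:,0],1))
S=P[(P[:,2]>.17)&(P[:,2]<.2)&(P[:,1]<.08)];print('shelf front',len(S));
if len(S):print(np.percentile(S,[1,50,99],axis=0).round(4).tolist(),np.polyfit(S[:,0],S[:,1],1))
E
```

```text
[-0.591  0.439  1.588  0.     1.115 -0.331] [ 0.54705598 -0.33060208  0.26906949] 1.3 0.009151473180167992
table 0.0005991953326171529
rib [ 0.55070683 -0.31306971] -105.12145555378574 [-0.0539858   0.05932286] [-0.00545066  0.00577845] 0.07521347335513634 1426
[-0.05842015  0.08987183] [-0.11384603  0.06520458]
floor z 0.010341846503802044
-0.06 [0.47636651 0.62322329]
-0.03 [0.47502458 0.62167507]
0 [0.47397605 0.62106659]
0.03 [0.47251404 0.61962926]
0.05 [0.47110391 0.6200882 ]
front 0.5 -0.06646133020312278
front 0.55 -0.06435817166903322
front 0.6 -0.06361267186618072
table 0.00034955198558142553
rail 184 [[0.5873, 0.1341, 0.0275], [0.5907, 0.1441, 0.039], [0.6244, 0.1555, 0.04]] [-0.53950084  0.67396463]
rail 1173 [[0.4798, 0.0802, 0.0268], [0.4877, 0.1269, 0.0333], [0.4958, 0.153, 0.0399]] [0.01459302 0.4858572 ]
shelf front 4123
[[0.4934, 0.0551, 0.1816], [0.5668, 0.0615, 0.1847], [0.626, 0.0789, 0.1867]] [0.07148227 0.02169928]
```

```bash
cat > p.py <<'E'
from k import *
def rel(pos,T,s=None):
    s=s or manip.state();R0=R.from_quat(s['eef_rot'])
    t=R0.inv().apply(np.array(pos)-s['tool_pos'])/.6;r=(R0.inv()*T).as_rotvec()/np.pi
    return t.round(4),r.round(4)
E
python3 - <<'E'
from p import *
d=np.radians
T=tool(d(-105.1),d(45),1);w=np.array([np.cos(d(-105.1)),np.sin(d(-105.1)),0])
g=np.array([.5467,-.3281,0])-.054*w+[0,0,.055];dd=T.as_matrix()[:,2];tcp=g+.011*dd
print(tcp,tcp-.1*dd);print(rel(tcp-.1*dd,T))
for a in(-105.1,92.2):print(np.degrees(wr(d(-13),2.1,tool(d(a),d(45),1))))
E
```

```text
[ 0.55874099 -0.28347409  0.04722183] [ 0.57716144 -0.21520487  0.1179325 ]
(array([ 0.1986, -0.0008,  0.252 ]), array([ 0.0003, -0.2501,  0.0011]))
[-48.57799612  70.45096483  23.73779081]
[ 44.10705194  78.64164653 148.17384608]
```

Request:
{"method": "step_arm", "body": {"steps": [{"x": 0.1986, "y": -0.0008, "z": 0.1, "wx": 0, "wy": -0.25, "wz": 0.001, "gripper": 0}, {"x": 0.1986, "y": -0.0008, "z": 0.1, "wx": 0, "wy": -0.25, "wz": 0.001, "gripper": 0}, {"x": 0.1986, "y": -0.0008, "z": 0.1, "wx": 0, "wy": -0.25, "wz": 0.001, "gripper": 0}, {"x": 0.1986, "y": -0.0008, "z": 0.252, "wx": 0, "wy": -0.25, "wz": 0.001, "gripper": 0}, {"x": 0.1986, "y": -0.0008, "z": 0.252, "wx": 0, "wy": -0.25, "wz": 0.001, "gripper": 0}, {"x": 0.1986, "y": -0.0008, "z": 0.252, "wx": 0, "wy": -0.25, "wz": 0.001, "gripper": 0}, {"x": 0.1986, "y": -0.0008, "z": 0.252, "wx": 0, "wy": -0.25, "wz": 0.001, "gripper": 0}, {"x": 0.1986, "y": -0.0008, "z": 0.252, "wx": 0, "wy": -0.25, "wz": 0.001, "gripper": 0}, {"x": 0.1986, "y": -0.0008, "z": 0.252, "wx": 0, "wy": -0.25, "wz": 0.001, "gripper": 0}, {"x": 0.1986, "y": -0.0008, "z": 0.252, "wx": 0, "wy": -0.25, "wz": 0.001, "gripper": 0}]}}

```text
time_s: 2.13
tool_pos: [0.5774, -0.2148, 0.1174]
eef_rot: [0.733, 0.563, -0.303, 0.233]
force: [-0.9, -0.7, 0.5]
width: 1.002
finger_force: 0.0
```

Run:
```python
from p import *
d=np.radians
f=grab('wrist');s=manip.state();print(s['qpos'].round(3),s['tool_pos'],s['force'],s['time_s'])
print('wr model',wr(s['qpos'][0],s['qpos'][1]+s['qpos'][2],R.from_quat(s['eef_rot'])))
save(cv2.resize(f['img'],(800,600)),'pics/f.png')
T=tool(d(-105.1),d(45),1);print(rel([.5587,-.2835,.0472],T))
C=cloud(f).reshape(-1,3);Q=C[(C[:,0]>.5)&(C[:,0]<.62)&(C[:,1]>-.4)&(C[:,1]<-.24)&(C[:,2]>.066)&(C[:,2]<.078)]
if len(Q)>20:
    c=Q[:,:2].mean(0);w=np.linalg.svd(Q[:,:2]-c,full_matrices=False)[2][0];w*=-np.sign(w[1]);n=np.array([-w[1],w[0]])
    print(c,np.degrees(np.arctan2(w[1],w[0])),np.percentile((Q[:,:2]-c)@w,[.5,99.5]),np.percentile((Q[:,:2]-c)@n,[.5,99.5]),len(Q))
```

```text
[ 0.003  0.751  1.759 -0.876  1.09   0.874] [ 0.57752029 -0.21570037  0.118314  ] [0.93825853 0.05135359 0.43284191] 2.1833
wr model [-0.87632992  1.08971316  0.87358223]
(array([ 0.0005, -0.0011,  0.1667]), array([ 0.0006, -0.0007, -0.0001]))
[ 0.55573973 -0.29423066] -104.90577362758968 [-0.03565666  0.07713185] [-0.0058936   0.00587535] 1011
```

View pics/f.png

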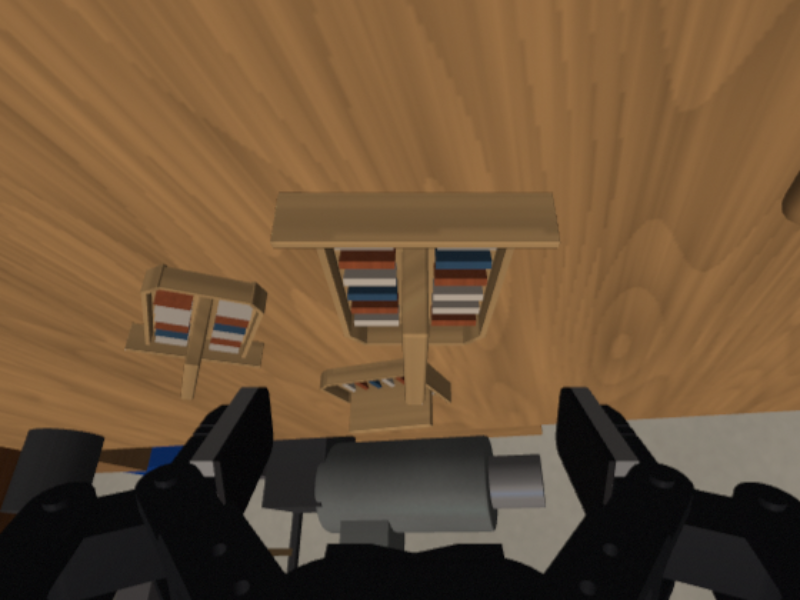

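The rib (415,370) lies centred between the fingers, the tail plate is nearest at (415,215), and the two small trays are well aside. Advancing and closing.

Request:
{"method": "step_arm", "body": {"squeeze": 100, "steps": [{"x": 0.0005, "y": -0.001, "z": 0.05, "wx": 0, "wy": 0, "wz": 0, "gripper": 0}, {"x": 0.0005, "y": -0.001, "z": 0.1, "wx": 0, "wy": 0, "wz": 0, "gripper": 0}, {"x": 0.0005, "y": -0.001, "z": 0.13, "wx": 0, "wy": 0, "wz": 0, "gripper": 0}, {"x": 0.0005, "y": -0.001, "z": 0.15, "wx": 0, "wy": 0, "wz": 0, "gripper": 0}, {"x": 0.0005, "y": -0.001, "z": 0.1667, "wx": 0, "wy": 0, "wz": 0, "gripper": 0}, {"x": 0.0005, "y": -0.001, "z": 0.1667, "wx": 0, "wy": 0, "wz": 0, "gripper": 0.5}, {"x": 0.0005, "y": -0.001, "z": 0.1667, "wx": 0, "wy": 0, "wz": 0, "gripper": 0.8}, {"x": 0.0005, "y": -0.001, "z": 0.1667, "wx": 0, "wy": 0, "wz": 0, "gripper": 1}, {"x": 0.0005, "y": -0.001, "z": 0.1667, "wx": 0, "wy": 0, "wz": 0, "gripper": 1}, {"x": 0.0005, "y": -0.001, "z": 0.1667, "wx": 0, "wy": 0, "wz": 0, "gripper": 1}, {"x": 0.0005, "y": -0.001, "z": 0.1667, "wx": 0, "wy": 0, "wz": 0, "gripper": 1}, {"x": 0.0005, "y": -0.001, "z": 0.1667, "wx": 0, "wy": 0, "wz": 0, "gripper": 1}]}}

```text
time_s: 3.18
tool_pos: [0.5589, -0.2841, 0.0477]
eef_rot: [0.733, 0.562, -0.303, 0.234]
force: [1.1, 5.7, 7.8]
width: 0.13
finger_force: 97.7
```

Request:
{"method": "step_arm", "body": {"steps": [{"x": -0.01, "y": 0, "z": -0.01, "wx": 0, "wy": 0, "wz": 0, "gripper": 1}, {"x": -0.025, "y": 0, "z": -0.025, "wx": 0, "wy": 0, "wz": 0, "gripper": 1}, {"x": -0.045, "y": 0, "z": -0.045, "wx": 0, "wy": 0, "wz": 0, "gripper": 1}, {"x": -0.07, "y": 0, "z": -0.07, "wx": 0, "wy": 0, "wz": 0, "gripper": 1}, {"x": -0.095, "y": 0, "z": -0.095, "wx": 0, "wy": 0, "wz": 0, "gripper": 1}, {"x": -0.12, "y": 0, "z": -0.12, "wx": 0, "wy": 0, "wz": 0, "gripper": 1}, {"x": -0.14, "y": 0, "z": -0.14, "wx": 0, "wy": 0, "wz": 0, "gripper": 1}, {"x": -0.153, "y": 0, "z": -0.153, "wx": 0, "wy": 0, "wz": 0, "gripper": 1}, {"x": -0.153, "y": 0, "z": -0.153, "wx": 0, "wy": 0, "wz": 0, "gripper": 1}]}}

```text
time_s: 3.93
tool_pos: [0.5588, -0.2845, 0.1798]
eef_rot: [0.734, 0.561, -0.302, 0.234]
force: [0.9, -0.1, -5.1]
width: 0.123
finger_force: 97.6
```

```bash
cat > t.py <<'E'
from p import *
# tray pose in tool frame from tail plate / rib seen by wrist camera, lean-corrected
f=grab('wrist');s=manip.state();print(s['qpos'].round(3),s['tool_pos'].round(4),s['force'].round(1),s['time_s'])
T=R.from_quat(s['eef_rot']);M=T.as_matrix();y=M[:,1];w=np.cross(y,[0,0,1.]);w*=np.sign(w@M[:,2]);w[2]=0;w/=np.linalg.norm(w)
yaw=np.degrees(np.arctan2(w[1],w[0]));lean=np.degrees(np.arccos(-M[2,2]));print('tool yaw %.2f lean %.2f ytilt %.2f'%(yaw,lean,np.degrees(np.arcsin(y[2]))))
n=np.array([-w[1],w[0],0])
g=s['tool_pos']-.011*M[:,2]
C=cloud(f).reshape(-1,3)-g
L=np.stack([C@w,C@n,C[:,2]],1)  # tray-like axes about grasp point
np.save('pics/L.npy',L.reshape(420,560,3))
E
cat >> t.py <<'E'
# plate back face: x ~ -21, |y|<68
B=L[(abs(L[:,0]+21)<9)&(abs(L[:,1])<75)&(L[:,2]>-.065)&(L[:,2]<-.02)] if 0 else L[(abs(L[:,0]+.021)<.012)&(abs(L[:,1])<.08)&(L[:,2]>-.065)&(L[:,2]<-.015)]
if len(B)>50:
    o=abs(B[:,1])>.015;B=B[o]
    top=B[B[:,2]>np.percentile(B[:,2],97)-.004]
    print('plate n',len(B),'y ext',np.percentile(B[:,1],[.5,99.5]).round(4),'z ext',np.percentile(B[:,2],[.5,99.5]).round(4))
    print('top roll deg',np.degrees(np.polyfit(top[:,1],top[:,2],1)[0]).round(2))
    face=B[(B[:,2]<np.percentile(B[:,2],90)-.004)]
    A=np.c_[face[:,1],face[:,2],np.ones(len(face))];r=np.linalg.lstsq(A,face[:,0],rcond=None)[0]
    res=abs(A@r-face[:,0]);k=res<.002;r=np.linalg.lstsq(A[k],face[k,0],rcond=None)[0]
    print('face x=',r.round(4),'yaw err %.2f pitch %.2f'%tuple(np.degrees(r[:2])),k.sum())
E
python3 t.py
```

```text
[-0.106  0.646  1.785 -0.909  1.086  0.76 ] [ 0.5584 -0.2844  0.1782] [-1.4  0.2 -5.3] 3.9833
tool yaw -105.11 lean 44.96 ytilt 0.19
plate n 17255 y ext [-0.0674  0.0667] z ext [-0.0531 -0.023 ]
top roll deg 0.15
face x= [-0.0028  0.0005 -0.0208] yaw err -0.16 pitch 0.03 13071
```

The tray hangs level, gripped at tray x = -54 with its underside 53 mm below the grasp point, centred. Now the half turn at height.

Request:
{"method": "step_arm", "body": {"steps": [{"x": -0.001, "y": -0.005, "z": 0.001, "wx": 0.008, "wy": 0, "wz": 0.008, "gripper": 1}, {"x": -0.002, "y": -0.01, "z": 0.002, "wx": 0.02, "wy": 0, "wz": 0.02, "gripper": 1}, {"x": -0.003, "y": -0.015, "z": 0.003, "wx": 0.037, "wy": 0, "wz": 0.037, "gripper": 1}, {"x": -0.004, "y": -0.02, "z": 0.004, "wx": 0.055, "wy": 0, "wz": 0.055, "gripper": 1}, {"x": -0.005, "y": -0.025, "z": 0.005, "wx": 0.073, "wy": 0, "wz": 0.073, "gripper": 1}, {"x": -0.006, "y": -0.03, "z": 0.006, "wx": 0.091, "wy": 0, "wz": 0.091, "gripper": 1}, {"x": -0.007, "y": -0.035, "z": 0.007, "wx": 0.109, "wy": 0, "wz": 0.109, "gripper": 1}, {"x": -0.008, "y": -0.04, "z": 0.008, "wx": 0.127, "wy": 0, "wz": 0.127, "gripper": 1}, {"x": -0.009, "y": -0.045, "z": 0.009, "wx": 0.145, "wy": 0, "wz": 0.145, "gripper": 1}, {"x": -0.01, "y": -0.05, "z": 0.01, "wx": 0.163, "wy": 0, "wz": 0.163, "gripper": 1}, {"x": -0.011, "y": -0.055, "z": 0.011, "wx": 0.181, "wy": 0, "wz": 0.181, "gripper": 1}, {"x": -0.012, "y": -0.06, "z": 0.012, "wx": 0.199, "wy": 0, "wz": 0.199, "gripper": 1}, {"x": -0.013, "y": -0.065, "z": 0.013, "wx": 0.217, "wy": 0, "wz": 0.217, "gripper": 1}, {"x": -0.014, "y": -0.07, "z": 0.014, "wx": 0.235, "wy": 0, "wz": 0.235, "gripper": 1}, {"x": -0.015, "y": -0.075, "z": 0.015, "wx": 0.253, "wy": 0, "wz": 0.253, "gripper": 1}, {"x": -0.016, "y": -0.08, "z": 0.016, "wx": 0.27, "wy": 0, "wz": 0.27, "gripper": 1}, {"x": -0.017, "y": -0.085, "z": 0.017, "wx": 0.287, "wy": 0, "wz": 0.287, "gripper": 1}, {"x": -0.018, "y": -0.09, "z": 0.018, "wx": 0.303, "wy": 0, "wz": 0.303, "gripper": 1}, {"x": -0.018, "y": -0.095, "z": 0.018, "wx": 0.315, "wy": 0, "wz": 0.315, "gripper": 1}, {"x": -0.018, "y": -0.097, "z": 0.018, "wx": 0.3196, "wy": 0, "wz": 0.3196, "gripper": 1}]}}

```text
time_s: 5.65
tool_pos: [0.4971, -0.2845, 0.1754]
eef_rot: [0.922, -0.054, -0.383, -0.023]
force: [0.0, -0.6, -4.6]
width: 0.13
finger_force: 97.6
```

```bash
python3 t.py
python3 - <<'E'
from p import *
d=np.radians
print(rel([.545,-.26,.178],tool(d(92.2),d(45),1)))
E
```

```text
[-0.433  0.875  1.266 -0.225  1.757  1.301] [ 0.497  -0.2846  0.1756] [-0.9 -0.9 -4.6] 5.7
tool yaw 173.27 lean 45.07 ytilt -0.03
plate n 17248 y ext [-0.0665  0.0675] z ext [-0.055 -0.025]
top roll deg -0.01
face x= [-0.002   0.0005 -0.0205] yaw err -0.12 pitch 0.03 13065
(array([ 0.0499, -0.0501, -0.0557]), array([0.3185, 0.0004, 0.3184]))
```

Request:
{"method": "step_arm", "body": {"steps": [{"x": 0.002, "y": -0.002, "z": -0.002, "wx": 0.008, "wy": 0, "wz": 0.008, "gripper": 1}, {"x": 0.005, "y": -0.005, "z": -0.005, "wx": 0.02, "wy": 0, "wz": 0.02, "gripper": 1}, {"x": 0.007, "y": -0.007, "z": -0.007, "wx": 0.037, "wy": 0, "wz": 0.037, "gripper": 1}, {"x": 0.01, "y": -0.01, "z": -0.01, "wx": 0.055, "wy": 0, "wz": 0.055, "gripper": 1}, {"x": 0.012, "y": -0.012, "z": -0.013, "wx": 0.073, "wy": 0, "wz": 0.073, "gripper": 1}, {"x": 0.015, "y": -0.015, "z": -0.016, "wx": 0.091, "wy": 0, "wz": 0.091, "gripper": 1}, {"x": 0.017, "y": -0.017, "z": -0.019, "wx": 0.109, "wy": 0, "wz": 0.109, "gripper": 1}, {"x": 0.02, "y": -0.02, "z": -0.022, "wx": 0.127, "wy": 0, "wz": 0.127, "gripper": 1}, {"x": 0.022, "y": -0.022, "z": -0.025, "wx": 0.145, "wy": 0, "wz": 0.145, "gripper": 1}, {"x": 0.025, "y": -0.025, "z": -0.028, "wx": 0.163, "wy": 0, "wz": 0.163, "gripper": 1}, {"x": 0.028, "y": -0.028, "z": -0.031, "wx": 0.181, "wy": 0, "wz": 0.181, "gripper": 1}, {"x": 0.031, "y": -0.031, "z": -0.035, "wx": 0.199, "wy": 0, "wz": 0.199, "gripper": 1}, {"x": 0.034, "y": -0.034, "z": -0.039, "wx": 0.217, "wy": 0, "wz": 0.217, "gripper": 1}, {"x": 0.037, "y": -0.037, "z": -0.042, "wx": 0.235, "wy": 0, "wz": 0.235, "gripper": 1}, {"x": 0.04, "y": -0.04, "z": -0.045, "wx": 0.253, "wy": 0, "wz": 0.253, "gripper": 1}, {"x": 0.043, "y": -0.043, "z": -0.048, "wx": 0.27, "wy": 0, "wz": 0.27, "gripper": 1}, {"x": 0.046, "y": -0.046, "z": -0.051, "wx": 0.287, "wy": 0, "wz": 0.287, "gripper": 1}, {"x": 0.048, "y": -0.048, "z": -0.054, "wx": 0.302, "wy": 0, "wz": 0.302, "gripper": 1}, {"x": 0.05, "y": -0.05, "z": -0.0557, "wx": 0.313, "wy": 0, "wz": 0.313, "gripper": 1}, {"x": 0.05, "y": -0.05, "z": -0.0557, "wx": 0.3185, "wy": 0, "wz": 0.3185, "gripper": 1}]}}

```text
time_s: 7.37
tool_pos: [0.5457, -0.2589, 0.1793]
eef_rot: [0.666, -0.64, -0.276, -0.265]
force: [0.1, -0.5, -5.7]
width: 0.128
finger_force: 97.7
```

```bash
python3 t.py
python3 - <<'E'
from p import *
for n in('scene','side'): grab(n)
a=cv2.resize(load('scene')['img'][120:300,150:390],(800,600))
save(a,'pics/g.png')
d=np.radians;ax=np.array([np.cos(d(92.2)),np.sin(d(92.2)),0]);O=np.array([.5444,.082,0])
# rack estimate from wrist view (if visible)
L=np.load('pics/L.npy')
T=tool(d(92.2),d(45),1);dd=T.as_matrix()[:,2]
off=np.array([0,0,.0550])  # grasp above underside
for tx,z in((-110,.07),(-110,.013)):
    g=O+ax*(tx/1000-.0545)+[0,0,z]+off; print(tx,z,rel(g+.011*dd,T))
E
```

```text
[-0.788  0.796  1.436  0.499  1.548  2.134] [ 0.5454 -0.2591  0.1793] [-0.3  0.5 -4.6] 7.4167
tool yaw 92.31 lean 45.00 ytilt -0.01
plate n 17240 y ext [-0.0662  0.0679] z ext [-0.0547 -0.0248]
top roll deg -0.03
face x= [-0.0027 -0.0008 -0.0218] yaw err -0.15 pitch -0.05 13064
-110 0.07 (array([-0.1438, -0.0216,  0.2902]), array([ 0.0012, -0.0001,  0.0016]))
-110 0.013 (array([-0.0767, -0.0215,  0.3574]), array([ 0.0012, -0.0001,  0.0016]))
```

View pics/g.png

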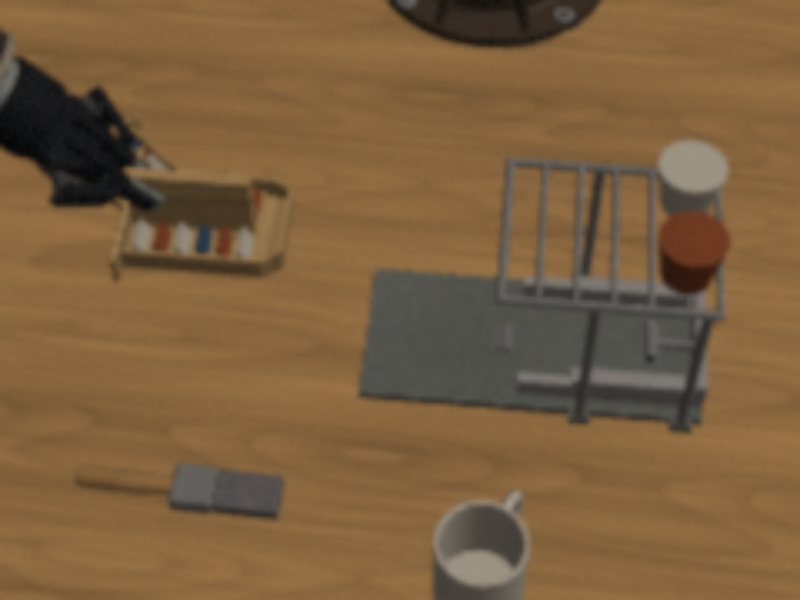

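The tray is held nose toward the rack (nose at (285,230), rack board at (370-700,340)), level and clear. Next I move over the landing and lower it.

Request:
{"method": "step_arm", "body": {"steps": [{"x": -0.005, "y": -0.001, "z": 0.01, "wx": 0.001, "wy": 0, "wz": 0.001, "gripper": 1}, {"x": -0.015, "y": -0.003, "z": 0.03, "wx": 0.001, "wy": 0, "wz": 0.001, "gripper": 1}, {"x": -0.03, "y": -0.005, "z": 0.06, "wx": 0.001, "wy": 0, "wz": 0.001, "gripper": 1}, {"x": -0.045, "y": -0.007, "z": 0.09, "wx": 0.001, "wy": 0, "wz": 0.001, "gripper": 1}, {"x": -0.06, "y": -0.009, "z": 0.12, "wx": 0.001, "wy": 0, "wz": 0.001, "gripper": 1}, {"x": -0.075, "y": -0.011, "z": 0.15, "wx": 0.001, "wy": 0, "wz": 0.001, "gripper": 1}, {"x": -0.09, "y": -0.013, "z": 0.18, "wx": 0.001, "wy": 0, "wz": 0.001, "gripper": 1}, {"x": -0.105, "y": -0.015, "z": 0.21, "wx": 0.001, "wy": 0, "wz": 0.001, "gripper": 1}, {"x": -0.12, "y": -0.018, "z": 0.24, "wx": 0.001, "wy": 0, "wz": 0.001, "gripper": 1}, {"x": -0.133, "y": -0.02, "z": 0.265, "wx": 0.001, "wy": 0, "wz": 0.001, "gripper": 1}, {"x": -0.141, "y": -0.0216, "z": 0.281, "wx": 0.001, "wy": 0, "wz": 0.001, "gripper": 1}, {"x": -0.1435, "y": -0.0216, "z": 0.2865, "wx": 0.001, "wy": 0, "wz": 0.001, "gripper": 1}, {"x": -0.1435, "y": -0.0216, "z": 0.2865, "wx": 0.001, "wy": 0, "wz": 0.001, "gripper": 1}]}}

```text
time_s: 8.6
tool_pos: [0.5508, -0.0755, 0.1185]
eef_rot: [0.666, -0.64, -0.276, -0.265]
force: [0.9, -0.5, -4.4]
width: 0.125
finger_force: 97.6
```

```bash
python3 t.py
python3 - <<'E'
from p import *
d=np.radians;ax=np.array([np.cos(d(92.2)),np.sin(d(92.2)),0]);O=np.array([.5444,.082,0])
s=manip.state();M=R.from_quat(s['eef_rot']).as_matrix();g=s['tool_pos']-.011*M[:,2]
ay=np.array([-ax[1],ax[0],0]);print('grasp in rack',(g-O)@ax,(g-O)@ay,g[2])
T=tool(d(92.05),d(45),1);dd=T.as_matrix()[:,2]
for z in(.02,.0125):
    g=O+ax*(-.112-.0545)+[0,0,z+.0555]; print(z,rel(g+.011*dd,T))
# side/scene cloud check: tray y relative to board
for n in('scene','side'):
    f=grab(n);C=cloud(f).reshape(-1,3)-O;x=C@ax;y=C@ay;z=C[:,2]
    F=(z>.006)&(z<.016)&(abs(y)<.09)
    print(n,'board y',[np.percentile(y[F&(x>a)&(x<a+.03)],[1,99]).round(4).tolist() for a in(-.05,-.02) if (F&(x>a)&(x<a+.03)).sum()>30])
    W=(z>.08)&(z<.112)&(abs(y)<.09)&(x<-.02)&(x>-.17)
    print('tray y body',np.percentile(y[W],[1,99]).round(4) if W.sum()>20 else W.sum(),'x',np.percentile(x[W],[1,99]).round(4))
E
```

```text
[-0.583  0.758  1.739  0.652  1.247  2.111] [ 0.5511 -0.0764  0.1187] [-0.1  0.  -4.6] 8.65
tool yaw 92.25 lean 44.96 ytilt -0.07
plate n 17265 y ext [-0.0656  0.0684] z ext [-0.0549 -0.0249]
top roll deg -0.04
face x= [-0.0033 -0.0003 -0.021 ] yaw err -0.19 pitch -0.02 13093
grasp in rack -0.16634683497533834 -0.0006002567362084483 0.12645188469994745
0.02 (array([0.0602, 0.0011, 0.0599]), array([ 0.0005, -0.0002,  0.0011]))
0.0125 (array([0.069 , 0.0011, 0.0687]), array([ 0.0005, -0.0002,  0.0011]))
scene board y [[-0.0791, 0.0708], [-0.075, 0.0759]]
tray y body [-0.0516  0.0511] x [-0.1682 -0.0422]
side board y [[0.0309, 0.0758], [0.0315, 0.076]]
tray y body [-0.048   0.0512] x [-0.169  -0.0387]
```

Request:
{"method": "step_arm", "body": {"steps": [{"x": 0.01, "y": 0.001, "z": 0.01, "wx": 0.0005, "wy": 0, "wz": 0.001, "gripper": 1}, {"x": 0.025, "y": 0.001, "z": 0.025, "wx": 0.0005, "wy": 0, "wz": 0.001, "gripper": 1}, {"x": 0.04, "y": 0.001, "z": 0.04, "wx": 0.0005, "wy": 0, "wz": 0.001, "gripper": 1}, {"x": 0.05, "y": 0.001, "z": 0.05, "wx": 0.0005, "wy": 0, "wz": 0.001, "gripper": 1}, {"x": 0.06, "y": 0.001, "z": 0.06, "wx": 0.0005, "wy": 0, "wz": 0.001, "gripper": 1}, {"x": 0.065, "y": 0.001, "z": 0.065, "wx": 0.0005, "wy": 0, "wz": 0.001, "gripper": 1}, {"x": 0.0685, "y": 0.001, "z": 0.0685, "wx": 0.0005, "wy": 0, "wz": 0.001, "gripper": 1}, {"x": 0.0685, "y": 0.001, "z": 0.0685, "wx": 0.0005, "wy": 0, "wz": 0.001, "gripper": 1}]}}

```text
time_s: 9.42
tool_pos: [0.5502, -0.0763, 0.0599]
eef_rot: [0.665, -0.642, -0.276, -0.266]
force: [0.0, -0.1, -4.5]
width: 0.122
finger_force: 97.7
```

```bash
cat > r.py <<'E'
from p import *
import sys
d=np.radians;ax=np.array([np.cos(d(92.2)),np.sin(d(92.2)),0]);O=np.array([.5444,.082,0]);ay=np.array([-ax[1],ax[0],0])
s=manip.state();M=R.from_quat(s['eef_rot']).as_matrix();g=s['tool_pos']-.011*M[:,2]
print('tray in rack x %.4f y %.4f underside %.4f'%((g-O)@ax+.0542,(g-O)@ay,g[2]-.0555),'F along %.1f across %.1f up %.1f'%(s['force']@ax,s['force']@ay,s['force'][2]),s['qpos'].round(2))
T=tool(d(92.1),d(45),1);dd=T.as_matrix()[:,2]
for a in sys.argv[1:]:
    x,z=map(float,a.split(','))
    print(a,rel(O+ax*(x/1000-.0542)+[0,0,z/1000+.0555]+.011*dd,T))
E
python3 t.py; python3 r.py -60,12 -20,12 0,12
python3 - <<'E'
from h import *
a=grab('side')['img'][130:290,150:363]
save(cv2.resize(a,(800,600),interpolation=3),'pics/i.png')
E
```

```text
[-0.584  0.844  1.748  0.675  1.171  2.05 ] [ 0.5504 -0.0764  0.0604] [ 0.2  0.5 -5.2] 9.4667
tool yaw 92.02 lean 45.00 ytilt 0.01
plate n 17267 y ext [-0.0656  0.0684] z ext [-0.0552 -0.0252]
top roll deg 0.0
face x= [-0.0026  0.0008 -0.0218] yaw err -0.15 pitch 0.05 13085
tray in rack x -0.1121 y 0.0001 underside 0.0127 F along 0.5 across -0.2 up -5.2 [-0.58  0.84  1.75  0.68  1.17  2.05]
-60,12 (array([-0.0606,  0.0002,  0.0622]), array([-0.0003, -0.    , -0.0004]))
-20,12 (array([-0.1078,  0.0004,  0.1093]), array([-0.0003, -0.    , -0.0004]))
0,12 (array([-0.1313,  0.0005,  0.1329]), array([-0.0003, -0.    , -0.0004]))
```

View pics/i.png

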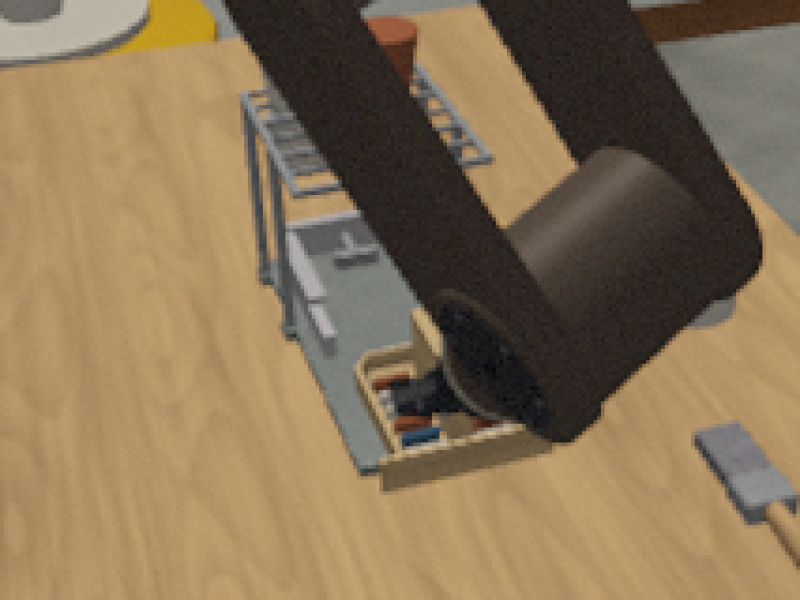

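The tray is over the landing, centred, level and nose first, with rails and plunger clear ahead. Sliding into the rail mouth.

Request:
{"method": "step_arm", "body": {"steps": [{"x": -0.006, "y": 0, "z": 0.006, "wx": 0, "wy": 0, "wz": 0, "gripper": 1}, {"x": -0.015, "y": 0, "z": 0.016, "wx": 0, "wy": 0, "wz": 0, "gripper": 1}, {"x": -0.025, "y": 0, "z": 0.026, "wx": 0, "wy": 0, "wz": 0, "gripper": 1}, {"x": -0.035, "y": 0, "z": 0.036, "wx": 0, "wy": 0, "wz": 0, "gripper": 1}, {"x": -0.045, "y": 0, "z": 0.046, "wx": 0, "wy": 0, "wz": 0, "gripper": 1}, {"x": -0.054, "y": 0, "z": 0.055, "wx": 0, "wy": 0, "wz": 0, "gripper": 1}, {"x": -0.0606, "y": 0, "z": 0.062, "wx": 0, "wy": 0, "wz": 0, "gripper": 1}, {"x": -0.0606, "y": 0, "z": 0.062, "wx": 0, "wy": 0, "wz": 0, "gripper": 1}]}}

```text
time_s: 10.18
tool_pos: [0.5482, -0.0229, 0.0601]
eef_rot: [0.665, -0.641, -0.276, -0.266]
force: [0.2, -0.0, -4.4]
width: 0.125
finger_force: 97.9
```

```bash
python3 t.py; python3 r.py -60,10.5 -28,10.5 -60,10 -28,10
```

```text
[-0.515  0.824  1.816  0.736  1.113  2.045] [ 0.5484 -0.0236  0.06  ] [-0.2  0.1 -4.9] 10.2333
tool yaw 92.08 lean 45.00 ytilt 0.02
plate n 23838 y ext [-0.0723  0.0732] z ext [-0.0583 -0.0247]
top roll deg 0.01
face x= [-0.0026  0.1052 -0.0171] yaw err -0.15 pitch 6.03 12073
tray in rack x -0.0593 y 0.0001 underside 0.0123 F along 0.1 across 0.2 up -4.9 [-0.51  0.82  1.82  0.74  1.11  2.05]
-60,10.5 (array([ 0.003 , -0.0002,  0.0013]), array([-0.    ,  0.    , -0.0002]))
-28,10.5 (array([-0.0347, -0.0001,  0.039 ]), array([-0.    ,  0.    , -0.0002]))
-60,10 (array([ 0.0036, -0.0002,  0.0019]), array([-0.    ,  0.    , -0.0002]))
-28,10 (array([-0.0341, -0.0001,  0.0396]), array([-0.    ,  0.    , -0.0002]))
```

Request:
{"method": "step_arm", "body": {"steps": [{"x": 0.001, "y": 0, "z": 0.001, "wx": 0, "wy": 0, "wz": 0, "gripper": 1}, {"x": 0.0022, "y": 0, "z": 0.0022, "wx": 0, "wy": 0, "wz": 0, "gripper": 1}, {"x": 0.0022, "y": 0, "z": 0.0022, "wx": 0, "wy": 0, "wz": 0, "gripper": 1}]}}

```text
time_s: 10.48
tool_pos: [0.5487, -0.0248, 0.0578]
eef_rot: [0.665, -0.642, -0.275, -0.266]
force: [-0.0, 0.7, -3.9]
width: 0.127
finger_force: 97.9
```

```bash
python3 r.py -28,10 0,10
```

```text
tray in rack x -0.0605 y -0.0001 underside 0.0101 F along 0.7 across 0.0 up -3.9 [-0.52  0.83  1.81  0.74  1.11  2.04]
-28,10 (array([-0.0382,  0.0004,  0.0384]), array([-0.0004, -0.0001, -0.0004]))
0,10 (array([-0.0712,  0.0006,  0.0714]), array([-0.0004, -0.0001, -0.0004]))
```

Request:
{"method": "step_arm", "body": {"steps": [{"x": -0.005, "y": 0, "z": 0.005, "wx": 0, "wy": 0, "wz": 0, "gripper": 1}, {"x": -0.011, "y": 0, "z": 0.011, "wx": 0, "wy": 0, "wz": 0, "gripper": 1}, {"x": -0.017, "y": 0, "z": 0.017, "wx": 0, "wy": 0, "wz": 0, "gripper": 1}, {"x": -0.023, "y": 0, "z": 0.023, "wx": 0, "wy": 0, "wz": 0, "gripper": 1}, {"x": -0.029, "y": 0, "z": 0.029, "wx": 0, "wy": 0, "wz": 0, "gripper": 1}, {"x": -0.035, "y": 0, "z": 0.035, "wx": 0, "wy": 0, "wz": 0, "gripper": 1}, {"x": -0.039, "y": 0, "z": 0.039, "wx": 0, "wy": 0, "wz": 0, "gripper": 1}, {"x": -0.039, "y": 0, "z": 0.039, "wx": 0, "wy": 0, "wz": 0, "gripper": 1}]}}

```text
time_s: 11.15
tool_pos: [0.5472, 0.0095, 0.0581]
eef_rot: [0.665, -0.641, -0.276, -0.266]
force: [0.3, -0.1, -4.6]
width: 0.127
finger_force: 97.9
```

```bash
python3 r.py 0,10 35,10
```

```text
tray in rack x -0.0261 y 0.0000 underside 0.0104 F along -0.1 across -0.3 up -4.6 [-0.47  0.82  1.85  0.78  1.08  2.04]
0,10 (array([-0.0303,  0.0001,  0.0312]), array([-0.0001,  0.    , -0.0002]))
35,10 (array([-0.0715,  0.0002,  0.0725]), array([-0.0001,  0.    , -0.0002]))
```

Request:
{"method": "step_arm", "body": {"steps": [{"x": -0.005, "y": 0, "z": 0.0055, "wx": 0, "wy": 0, "wz": 0, "gripper": 1}, {"x": -0.012, "y": 0, "z": 0.0125, "wx": 0, "wy": 0, "wz": 0, "gripper": 1}, {"x": -0.019, "y": 0, "z": 0.0198, "wx": 0, "wy": 0, "wz": 0, "gripper": 1}, {"x": -0.026, "y": 0, "z": 0.0268, "wx": 0, "wy": 0, "wz": 0, "gripper": 1}, {"x": -0.033, "y": 0, "z": 0.0338, "wx": 0, "wy": 0, "wz": 0, "gripper": 1}, {"x": -0.04, "y": 0, "z": 0.0408, "wx": 0, "wy": 0, "wz": 0, "gripper": 1}, {"x": -0.047, "y": 0, "z": 0.0478, "wx": 0, "wy": 0, "wz": 0, "gripper": 1}, {"x": -0.054, "y": 0, "z": 0.0548, "wx": 0, "wy": 0, "wz": 0, "gripper": 1}, {"x": -0.061, "y": 0, "z": 0.0618, "wx": 0, "wy": 0, "wz": 0, "gripper": 1}, {"x": -0.067, "y": 0, "z": 0.068, "wx": 0, "wy": 0, "wz": 0, "gripper": 1}, {"x": -0.0713, "y": 0, "z": 0.0723, "wx": 0, "wy": 0, "wz": 0, "gripper": 1}, {"x": -0.0713, "y": 0, "z": 0.0723, "wx": 0, "wy": 0, "wz": 0, "gripper": 1}]}}

```text
time_s: 12.15
tool_pos: [0.5451, 0.0704, 0.0577]
eef_rot: [0.665, -0.641, -0.276, -0.266]
force: [0.5, 1.6, -3.2]
width: 0.131
finger_force: 97.9
```

```bash
python3 t.py|sed -n 3,6p; python3 r.py 55,10 66,10
python3 - <<'E'
from h import *
f=load('wrist');a=f['img'];b=grab('side')['img'][120:260,180:367]
save(np.hstack([cv2.resize(a,(400,300)),cv2.resize(b,(400,300))]),'pics/j.png')
E
```

```text
plate n 22533 y ext [-0.0723  0.0736] z ext [-0.0559 -0.0248]
top roll deg 0.01
face x= [-0.0021  0.1339 -0.0165] yaw err -0.12 pitch 7.67 10899
tray in rack x 0.0344 y -0.0002 underside 0.0100 F along 1.0 across -0.3 up -1.3 [-0.38  0.8   1.91  0.86  1.02  2.04]
55,10 (array([-0.0243,  0.0004,  0.0242]), array([-0.0001,  0.    , -0.0003]))
66,10 (array([-0.0372,  0.0004,  0.0372]), array([-0.0001,  0.    , -0.0003]))
```

View pics/j.png

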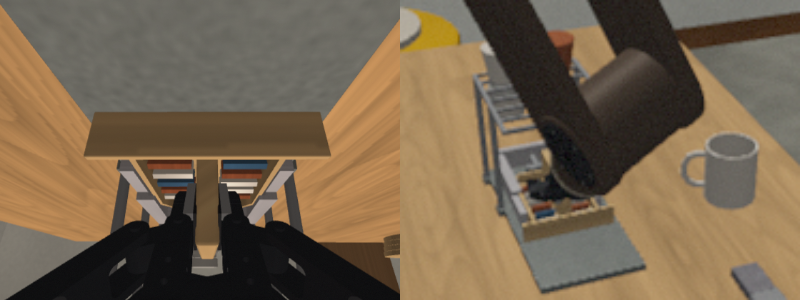

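Both views: the tray sits between the rails, tail plate square to the rail ends, gripper clear of the shelf. Pushing against the plunger, slowly.

Request:
{"method": "step_arm", "body": {"steps": [{"x": -0.005, "y": 0, "z": 0.005, "wx": 0, "wy": 0, "wz": 0, "gripper": 1}, {"x": -0.01, "y": 0, "z": 0.01, "wx": 0, "wy": 0, "wz": 0, "gripper": 1}, {"x": -0.015, "y": 0, "z": 0.015, "wx": 0, "wy": 0, "wz": 0, "gripper": 1}, {"x": -0.019, "y": 0, "z": 0.019, "wx": 0, "wy": 0, "wz": 0, "gripper": 1}, {"x": -0.023, "y": 0, "z": 0.023, "wx": 0, "wy": 0, "wz": 0, "gripper": 1}, {"x": -0.027, "y": 0, "z": 0.027, "wx": 0, "wy": 0, "wz": 0, "gripper": 1}, {"x": -0.031, "y": 0, "z": 0.031, "wx": 0, "wy": 0, "wz": 0, "gripper": 1}, {"x": -0.033, "y": 0, "z": 0.033, "wx": 0, "wy": 0, "wz": 0, "gripper": 1}, {"x": -0.033, "y": 0, "z": 0.033, "wx": 0, "wy": 0, "wz": 0, "gripper": 1}]}}

```text
time_s: 13.0
tool_pos: [0.5447, 0.0975, 0.0576]
eef_rot: [0.665, -0.642, -0.275, -0.266]
force: [1.6, -5.5, 1.3]
width: 0.127
finger_force: 99.0
```

```bash
python3 r.py 66,10 68,10 70,10
```

```text
tray in rack x 0.0619 y -0.0008 underside 0.0099 F along -5.5 across -1.4 up 1.3 [-0.33  0.8   1.93  0.91  0.99  2.03]
66,10 (array([-0.0049,  0.0014,  0.0047]), array([-0.0005, -0.0003, -0.0002]))
68,10 (array([-0.0073,  0.0014,  0.0071]), array([-0.0005, -0.0003, -0.0002]))
70,10 (array([-0.0096,  0.0014,  0.0094]), array([-0.0005, -0.0003, -0.0002]))
```

Request:
{"method": "step_arm", "body": {"steps": [{"x": -0.002, "y": 0.0005, "z": 0.002, "wx": 0, "wy": 0, "wz": 0, "gripper": 1}, {"x": -0.004, "y": 0.0005, "z": 0.004, "wx": 0, "wy": 0, "wz": 0, "gripper": 1}, {"x": -0.006, "y": 0.0005, "z": 0.006, "wx": 0, "wy": 0, "wz": 0, "gripper": 1}, {"x": -0.0075, "y": 0.0005, "z": 0.0075, "wx": 0, "wy": 0, "wz": 0, "gripper": 1}, {"x": -0.0075, "y": 0.0005, "z": 0.0075, "wx": 0, "wy": 0, "wz": 0, "gripper": 1}]}}

```text
time_s: 13.42
tool_pos: [0.5444, 0.1035, 0.0577]
eef_rot: [0.665, -0.642, -0.274, -0.266]
force: [1.1, -8.5, 3.9]
width: 0.127
finger_force: 99.8
```

```bash
cat > c.py <<'E'
from r import *
f=grab('wrist')
C=cloud(f)-O;x=C@ax;y=C@ay;z=C[...,2]
m=(abs(y)<.025)&(x>-.06)&(x<.0)&(z<.03)
for lo,hi in((-.04,-.03),(-.03,-.025),(-.025,-.02),(-.02,-.016),(-.016,-.013),(-.013,-.0105),(-.0105,-.008),(-.008,-.005)):
    c=m&(x>=lo)&(x<hi)&(abs(y)<.012);e=(x>=lo)&(x<hi)&(abs(y)>.02)&(abs(y)<.04)&(z<.03)
    print(lo,'mid z',np.median(z[c]).round(4) if c.sum()>5 else None,'side z',np.median(z[e]).round(4) if e.sum()>5 else None)
P=(z>.018)&(z<.036)&(abs(y)>.02)&(abs(y)<.066)&(x>-.06)&(x<.02)
print('plate rear face x',np.percentile(x[P],[1,5,50]).round(4))
E
python3 c.py
```

```text
tray in rack x 0.0679 y -0.0008 underside 0.0100 F along -8.5 across -0.8 up 3.9 [-0.32  0.79  1.94  0.92  0.99  2.03]
-0.04 mid z 0.0104 side z 0.0104
-0.03 mid z 0.0104 side z 0.0104
-0.025 mid z 0.0104 side z 0.0104
-0.02 mid z 0.0104 side z 0.0103
-0.016 mid z 0.0104 side z 0.0104
-0.013 mid z 0.0105 side z 0.0103
-0.0105 mid z 0.0196 side z 0.0196
-0.008 mid z 0.0206 side z 0.0202
plate rear face x [-0.0094 -0.009  -0.0081]
```

The catch is still down (floor flat behind the plate), with the rear face about 1 mm short. A little further.

Request:
{"method": "step_arm", "body": {"steps": [{"x": -0.0008, "y": 0, "z": 0.0007, "wx": 0, "wy": 0, "wz": 0, "gripper": 1}, {"x": -0.0016, "y": 0, "z": 0.0014, "wx": 0, "wy": 0, "wz": 0, "gripper": 1}, {"x": -0.0024, "y": 0, "z": 0.0021, "wx": 0, "wy": 0, "wz": 0, "gripper": 1}, {"x": -0.0024, "y": 0, "z": 0.0021, "wx": 0, "wy": 0, "wz": 0, "gripper": 1}]}}

```text
time_s: 13.8
tool_pos: [0.5443, 0.1052, 0.0577]
eef_rot: [0.665, -0.642, -0.274, -0.266]
force: [0.8, -10.4, 2.3]
width: 0.127
finger_force: 100.0
```

```bash
python3 c.py
```

```text
tray in rack x 0.0697 y -0.0008 underside 0.0100 F along -10.4 across -0.4 up 2.3 [-0.32  0.79  1.94  0.92  0.99  2.03]
-0.04 mid z 0.0104 side z 0.0104
-0.03 mid z 0.0106 side z 0.0103
-0.025 mid z 0.0122 side z 0.0103
-0.02 mid z 0.0138 side z 0.0103
-0.016 mid z 0.015 side z 0.0104
-0.013 mid z 0.0154 side z 0.0104
-0.0105 mid z 0.0153 side z 0.0104
-0.008 mid z 0.0224 side z 0.0201
plate rear face x [-0.0077 -0.0073 -0.0064]
```

The catch has sprung up: 5 mm proud right behind the plate, no ramming. Easing back 1 mm, opening, and withdrawing along the tool axis.

Request:
{"method": "step_arm", "body": {"steps": [{"x": 0.0012, "y": 0, "z": -0.0012, "wx": 0, "wy": 0, "wz": 0, "gripper": 1}, {"x": 0.0015, "y": 0, "z": -0.0013, "wx": 0, "wy": 0, "wz": 0, "gripper": 1}, {"x": 0.0015, "y": 0, "z": -0.0013, "wx": 0, "wy": 0, "wz": 0, "gripper": 0.7}, {"x": 0.0015, "y": 0, "z": -0.0013, "wx": 0, "wy": 0, "wz": 0, "gripper": 0.5}, {"x": 0.0015, "y": 0, "z": -0.0013, "wx": 0, "wy": 0, "wz": 0, "gripper": 0.5}, {"x": 0.0015, "y": 0, "z": -0.0013, "wx": 0, "wy": 0, "wz": 0, "gripper": 0.5}, {"x": 0.0015, "y": 0, "z": -0.0013, "wx": 0, "wy": 0, "wz": 0, "gripper": 0.5}]}}

```text
time_s: 14.43
tool_pos: [0.5436, 0.1047, 0.0576]
eef_rot: [0.665, -0.642, -0.275, -0.266]
force: [-0.4, -0.1, -0.4]
width: 0.503
finger_force: 0.0
```

```bash
python3 c.py
```

```text
tray in rack x 0.0692 y -0.0001 underside 0.0099 F along -0.1 across 0.4 up -0.4 [-0.32  0.79  1.94  0.92  0.99  2.03]
-0.04 mid z 0.0103 side z 0.0104
-0.03 mid z 0.0106 side z 0.0103
-0.025 mid z 0.0121 side z 0.0103
-0.02 mid z 0.0138 side z 0.0103
-0.016 mid z 0.015 side z 0.0104
-0.013 mid z 0.0154 side z 0.0103
-0.0105 mid z 0.0218 side z 0.0194
-0.008 mid z 0.0227 side z 0.0205
plate rear face x [-0.0093 -0.009  -0.0081]
```

The tray now rests against the raised catch. Retreating.

Request:
{"method": "step_arm", "body": {"steps": [{"x": 0, "y": 0, "z": -0.02, "wx": 0, "wy": 0, "wz": 0, "gripper": 0.5}, {"x": 0, "y": 0, "z": -0.05, "wx": 0, "wy": 0, "wz": 0, "gripper": 0.5}, {"x": 0, "y": 0, "z": -0.09, "wx": 0, "wy": 0, "wz": 0, "gripper": 0.5}, {"x": 0, "y": 0, "z": -0.13, "wx": 0, "wy": 0, "wz": 0, "gripper": 0.5}, {"x": 0, "y": 0, "z": -0.17, "wx": 0, "wy": 0, "wz": 0, "gripper": 0.5}, {"x": 0, "y": 0, "z": -0.21, "wx": 0, "wy": 0, "wz": 0, "gripper": 0.5}, {"x": 0, "y": 0, "z": -0.24, "wx": 0, "wy": 0, "wz": 0, "gripper": 0.5}, {"x": 0, "y": 0, "z": -0.25, "wx": 0, "wy": 0, "wz": 0, "gripper": 0.5}, {"x": 0, "y": 0, "z": -0.25, "wx": 0, "wy": 0, "wz": 0, "gripper": 0.5}, {"x": 0, "y": 0, "z": -0.25, "wx": 0, "wy": 0, "wz": 0, "gripper": 0.5}]}}

```text
time_s: 15.32
tool_pos: [0.5473, -0.0014, 0.1636]
eef_rot: [0.665, -0.642, -0.275, -0.266]
force: [0.2, 0.3, -0.9]
width: 0.499
finger_force: 0.0
```

```bash
python3 c.py
python3 - <<'E'
from h import *
a=load('wrist')['img'];b=grab('scene')['img'][140:320,160:400]
save(np.hstack([cv2.resize(a,(400,300)),cv2.resize(b,(400,300))]),'pics/l.png')
E
```

```text
tray in rack x -0.0370 y 0.0004 underside 0.1159 F along 0.3 across -0.2 up -0.9 [-0.48  0.65  1.82  0.71  1.22  2.18]
-0.04 mid z 0.0102 side z 0.0102
-0.03 mid z 0.0104 side z 0.0102
-0.025 mid z 0.012 side z 0.0102
-0.02 mid z 0.0136 side z 0.0101
-0.016 mid z 0.0148 side z 0.0103
-0.013 mid z 0.0152 side z 0.0101
-0.0105 mid z 0.0213 side z 0.0193
-0.008 mid z 0.0226 side z 0.0194
plate rear face x [-0.0095 -0.0091 -0.0081]
```

View pics/l.png

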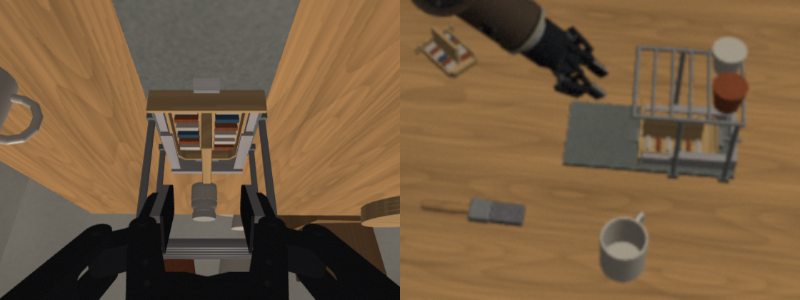

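The tray is home under the shelf with the catch (205,85) up behind its plate. Mug and brush are untouched and the gripper is clear.

```bash
python3 -c "
from station import manip
print(manip.close_job())"
```

```text
the job is handed in; nothing more can be done
None
```

The job is handed in at about 15 s on the robot's clock: the tray was turned end for end, slid nose first into the rails until the catch came up behind its tail plate, and released, with the jar, mug and brush never touched.

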